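Set the stock tags of the parts rack

TASK

Each bin of the parts rack has a hinged flip tag behind it. With the fingertips push the tags gently over so that every bin holding a part has its tag leaning to the rear, with the round ring turned up, and every empty bin has its tag leaning towards you, with the straight bar turned up. Push over only the tags that are wrong, lift nothing, and leave the parts in the bins and the things lying about where they are.

Things in the scene. Friction and masses are not known exactly. Their poses are not given: they have to be found in the camera images.
- rack: fixed steel parts rack, 326 mm long. Origin on the table under the middle of the tag rail; x to the rear, y along the row to the left. Front (x -130 to -60 mm): four bins, 76x62 mm inside, 34 mm high, floor 4 mm up. Then a channel, then the tag rail (x -13 to 13, top 50 mm up) with a tag behind each bin, 80 mm apart; tag numbers are not their order along the rail
- tag_1 (a joint): flip tag, rad: 0 leans to the robot's side (bar up), 0.61 upright, 1.222 leans to the rear (ring up); stops at 35 degrees either side of upright. 60 g plate, 44 mm along the rack's y, 4 mm thick, 55 mm from hinge to free edge; leaning, the edge is 45 mm above the hinge and 32 mm before or behind it. Turns freely (under 1 N); past upright it drops over by its own weight
- hinge_1 (a point): middle of the hinge pin of tag 1, 66 mm above the table, along the rack's y; the fixed ears and stops of the hinge reach 14 mm higher than the pin and 14 mm before and behind it
- bin_1 (a point): centre of the floor of the bin that belongs to tag 1, 95 mm in front of its hinge
- tag_2 (a joint): flip tag, rad: 0 leans to the robot's side (bar up), 0.61 upright, 1.222 leans to the rear (ring up); stops at 35 degrees either side of upright. 60 g plate, 44 mm along the rack's y, 4 mm thick, 55 mm from hinge to free edge; leaning, the edge is 45 mm above the hinge and 32 mm before or behind it. Turns freely (under 1 N); past upright it drops over by its own weight
- hinge_2 (a point): middle of the hinge pin of tag 2, 66 mm above the table, along the rack's y; the fixed ears and stops of the hinge reach 14 mm higher than the pin and 14 mm before and behind it
- bin_2 (a point): centre of the floor of the bin that belongs to tag 2, 95 mm in front of its hinge
- tag_3 (a joint): flip tag, rad: 0 leans to the robot's side (bar up), 0.61 upright, 1.222 leans to the rear (ring up); stops at 35 degrees either side of upright. 60 g plate, 44 mm along the rack's y, 4 mm thick, 55 mm from hinge to free edge; leaning, the edge is 45 mm above the hinge and 32 mm before or behind it. Turns freely (under 1 N); past upright it drops over by its own weight
- hinge_3 (a point): middle of the hinge pin of tag 3, 66 mm above the table, along the rack's y; the fixed ears and stops of the hinge reach 14 mm higher than the pin and 14 mm before and behind it
- bin_3 (a point): centre of the floor of the bin that belongs to tag 3, 95 mm in front of its hinge
- tag_4 (a joint): flip tag, rad: 0 leans to the robot's side (bar up), 0.61 upright, 1.222 leans to the rear (ring up); stops at 35 degrees either side of upright. 60 g plate, 44 mm along the rack's y, 4 mm thick, 55 mm from hinge to free edge; leaning, the edge is 45 mm above the hinge and 32 mm before or behind it. Turns freely (under 1 N); past upright it drops over by its own weight
- hinge_4 (a point): middle of the hinge pin of tag 4, 66 mm above the table, along the rack's y; the fixed ears and stops of the hinge reach 14 mm higher than the pin and 14 mm before and behind it
- bin_4 (a point): centre of the floor of the bin that belongs to tag 4, 95 mm in front of its hinge
- dog_gear_mid (a point): centre of a loose steel dog gear, 53 mm across, 21 mm high, lying flat in one of the bins
- bearing_mid (a point): centre of a loose ball bearing, 45 mm across, 14 mm high, lying flat in one of the bins
- drift_punch: brass drift 145 mm long, 16 mm thick, lying in the channel between the bins and the tag rail; origin at its middle, underside. Not part of the job
- spanner_12: small combination spanner 146 mm long lying in front of the rack; origin at its middle, underside. Not part of the job
- parts_brush: cleaning brush 188 mm long, 12 mm high, lying behind the rack; origin at its middle, underside. Not part of the job
- feeler_gauge: feeler gauge set 90 mm long, 11 mm high, beyond the rack's right end; origin at its middle, underside. Not part of the job
- castle_nut: hexagon nut, 24 mm across, 12 mm high, on the table behind the tag rail; origin at its underside. Not part of the job
- needle_roller: needle cage, 19x24 mm, 19 mm high, by the rack's right end; origin at its underside. Not part of the job
Mind the look-alikes: they are no part of the job. Leave any purple or red look-alike of the part that bears dog_gear_mid alone.

How it is judged:
At the end, for the whole second after the job is handed in: the tags of the two bins with a part rest at more than 1.10 rad (ring up), the tags of the two empty bins at less than 0.12 rad (bar up), tags slower than 0.2 rad/s and parts slower than 0.02 m/s, parts within 15 mm and bystanders within 25 mm of where they were (((horizontal distance between any of dog_gear_mid, bearing_mid and bin_1 below 0.035 m and value of joint tag_1 above 1.1 rad) or (not (horizontal distance between any of dog_gear_mid, bearing_mid and bin_1 below 0.035 m) and value of joint tag_1 below 0.12 rad)) and velocity of joint tag_1 between -0.2 and 0.2 rad/s and ((horizontal distance between any of dog_gear_mid, bearing_mid and bin_2 below 0.035 m and value of joint tag_2 above 1.1 rad) or (not (horizontal distance between any of dog_gear_mid, bearing_mid and bin_2 below 0.035 m) and value of joint tag_2 below 0.12 rad)) and velocity of joint tag_2 between -0.2 and 0.2 rad/s and ((horizontal distance between any of dog_gear_mid, bearing_mid and bin_3 below 0.035 m and value of joint tag_3 above 1.1 rad) or (not (horizontal distance between any of dog_gear_mid, bearing_mid and bin_3 below 0.035 m) and value of joint tag_3 below 0.12 rad)) and velocity of joint tag_3 between -0.2 and 0.2 rad/s and ((horizontal distance between any of dog_gear_mid, bearing_mid and bin_4 below 0.035 m and value of joint tag_4 above 1.1 rad) or (not (horizontal distance between any of dog_gear_mid, bearing_mid and bin_4 below 0.035 m) and value of joint tag_4 below 0.12 rad)) and velocity of joint tag_4 between -0.2 and 0.2 rad/s and linear speed of each of dog_gear, bearing below 0.02 m/s and distance of each of drift_punch, spanner_12, parts_brush, feeler_gauge, castle_nut, needle_roller from where it was at the start of the episode below 0.025 m and distance of each of dog_gear_mid, bearing_mid from where it was at the start of the episode below 0.015 m); the robot touches nothing.
It fails at once if a tag that was already right is pushed up to its top ((not (horizontal distance between any of dog_gear_mid, bearing_mid and bin_2 below 0.035 m) and value of joint tag_2 above 0.58 rad) or (not (horizontal distance between any of dog_gear_mid, bearing_mid and bin_4 below 0.035 m) and value of joint tag_4 above 0.58 rad)).
It fails at once if a part in a bin is moved or lifted (distance of any of dog_gear_mid, bearing_mid from where it was at the start of the episode above 0.015 m).
It fails at once if a tool or part lying about is moved (distance of any of drift_punch, spanner_12, parts_brush, feeler_gauge, castle_nut, needle_roller from where it was at the start of the episode above 0.025 m).
It fails at once if a tag is forced (over 25 N) (contact force between the fingers and tag_1 above 25 N or contact force between the fingers and tag_2 above 25 N or contact force between the fingers and tag_3 above 25 N or contact force between the fingers and tag_4 above 25 N).
It also fails if it takes over 42 s, if anything falls off the work surface, if the arm or the gripper's body presses on something with over 40 N, if the wrist force passes 120 N, or if a joint passes its speed limit or range.

ROBOT

A 6-joint arm with a two-finger parallel gripper is mounted at the origin on a cart in front of the work surface, level with it; the furniture and walls round the work are solid. World frame = base frame: x ahead of the robot, y to its left, z up, the work surface at z = 0. Lengths are in m, angles in rad, forces in N, time in s.
With the tool pointing down it reaches from about 0.3 to 0.75 m from the base axis. Payload 8.5 kg.
Tool frame: the origin (TCP) lies between the finger pads; the fingertips stand 22 mm ahead of it and the grasp point (between the pads) lies 3 mm ahead of it (manip.finger_overhang is the distance from the TCP to the fingertips, in m); x points along the fingers, y is the direction in which the jaws open and shut, and the axes are right-handed (so a half turn about x gives the same grasp; the last joint's range is limited). The gripper opens to 88 mm and grips with 3 to 60 N. Pads are 18 mm wide; open, the fingers measure 123 mm over their backs; the gripper's body (75 mm by 187 mm) begins 45 mm behind the grasp point.
Start: joints at [-1.334, 0.381, 1.297, -0, 1.464, -0.215], TCP at [0.24, -0.495, 0.261] pointing down, gripper open.
Joint ranges: [-3.11, 3.11], [-0.89, 2.33], [0.22, 2.48], [-1.42, 4.56], [0.17, 2.85], [-2.88, 2.88]. Speed limits (rad/s): [2.39, 2.39, 3.14, 3.14, 3.14, 3.14].

INTERFACE

Orientations are given as [roll, pitch, yaw] about the fixed x, y, z axes, in that order (R = Rz(yaw) Ry(pitch) Rx(roll)).
In Python, from station import status, viewer, workorder, manip gives the robot as it stands.
- The arm moves only by the tool play_rows, never from a script. Its argument "commands" is one flat list of numbers, 5 for each row, row after row: the shift along the world's x, y, z in m, then the turn about the world's z in rad, then the opening, from 0 (shut) to 1 (fully open). In form: [dx, dy, dz, turn, gripper, dx, dy, dz, turn, gripper, ...]. A call has 1 to 20 rows; each row shifts and turns the commanded pose from where the row before left it; what a row does not reach is not made up. A row lasts 1/10 s, in which the tool goes at most 50 mm and 8.59 degrees, less where a joint would pass 70% of its speed; a pose out of reach is approached as far as the arm can. A call is refused whole if a number of a shift passes 0.05 or a number of a turn 0.15, either way. A call with a gripper value outside its range is refused whole. The fingers move at their own pace and stop on an object; the grip force is fixed at half the most. Time passes only in rows, so rows that do not move let the fingers close. It gives the time, the measured TCP pose, the force and the opening at its end, in the units of the state.
- status.read_state(): the state, without advancing time (a new reading comes with each control period).
- viewer.capture(name): name is "scene" or "side" or "wrist"; returns a dict with "img" (480x640x3 uint8, blue, green, red), "fx", "fy", "cx", "cy" (pixels), "k1" (the pictures are not rectified: a ray, as slopes to the right and down, at radius r is drawn at 1 + k1 r^2 times it, then the intrinsics apply), "R" (3x3) and "t" (3): a world point X has camera coordinates R X + t. Camera axes: x right, y down, z forward; pixel columns grow to the right and rows downward; lengths in m; the calibration is good to about 2 mm. A picture is of the moment at which its call begins. There is no depth.
- workorder.sign_off(): hands the job in, once; it reports no verdict.
The state is a dict: "clock": time; "joint_pos": joint angles; "joint_velocities": joint speeds; "tau": joint torques, N m; "position": TCP position; "ee_rot": TCP orientation; "wrist_force": force on the tool from outside, world axes, zero at the start; "ft_torque": the same for the moment, N m; "width": opening from 0.0 (shut) to 1.0 (fully open).
Only numpy, scipy, OpenCV 4.12 (cv2) and the standard library are available. Lean on these libraries where they do the work, as an engineer would, in place of code of your own. Each camera call takes 0.05 s, during which the arm holds its last target. There are 200 camera calls.

## Working session

There is one attempt and no reset: what is moved stays moved. The work goes in short steps, Python scripts to look and compute and a tool call to move; the robot and the scene stay as the last step left them, time stands still between calls to the robot, and variables do not carry over. Pictures are saved under pics/ and viewed, about 8 in all and at most 12, crops included, and the job is handed in when it is done.

Besides the shell and the picture viewer there is one more tool, called after "Request:" in YAML: its name, and indented under it one key for each argument. play_rows: Moves the arm, as the interface text tells. Its arguments: {"type":"object","properties":{"commands":{"type":"array"}},"required":["commands"]}

```bash
mkdir -p pics; cat > h.py <<'E'
import numpy as np, cv2
from station import status, viewer, workorder, manip
def cap(n,f):
    c=viewer.capture(n); cv2.imwrite('pics/'+f,c['img']); c.pop('img'); np.save('pics/'+f+'.npy',c,allow_pickle=True); return c
def load(f): return np.load('pics/'+f+'.npy',allow_pickle=True).item()
def proj(c,X):
    p=np.array(c['R'])@np.array(X)+np.array(c['t']); a=p[:2]/p[2]; a=a*(1+c['k1']*(a@a)); return np.array([c['fx']*a[0]+c['cx'],c['fy']*a[1]+c['cy']])
def ray(c,uv,z):
    d=np.array([(uv[0]-c['cx'])/c['fx'],(uv[1]-c['cy'])/c['fy']]); a=d.copy()
    for _ in range(20): a=d/(1+c['k1']*(a@a))
    R=np.array(c['R']);t=np.array(c['t']); o=-R.T@t; v=R.T@np.array([a[0],a[1],1]); return o+v*(z-o[2])/v[2]
E
python3 - <<'E'
from h import *
for n in('scene','side'):
    c=cap(n,n+'1.png'); print(n,c['k1'],c['fx'],-np.array(c['R']).T@c['t'])
print(status.read_state(), manip.finger_overhang)
E
```

```text
scene 0.049343754684897795 553.6243613166405 [0.21400887 0.789371   0.90313663]
side -0.044921572315205605 434.8274798296814 [0.24092748 0.87269948 0.57407986]
{'clock': 0.1, 'joint_pos': array([-1.33432978e+00,  3.81094138e-01,  1.29809853e+00,  9.97335633e-06,
        1.46358642e+00, -2.15305368e-01]), 'joint_velocities': array([ 1.43158009e-05, -9.43016510e-04, -9.86483184e-04, -1.50260079e-03,
       -1.00927062e-03,  4.19362588e-04]), 'tau': array([ 4.55608650e-03, -4.38648534e+01, -2.24912059e+01,  7.15998933e-02,
        3.41402635e-02, -5.26862641e-05]), 'position': array([ 0.24005698, -0.49462105,  0.26024717]), 'ee_rot': array([-1.79445834,  1.56960985,  1.79890516]), 'wrist_force': array([ 0.34551604, -0.10781829,  0.83328014]), 'ft_torque': array([-0.0217386 ,  0.0526565 ,  0.01455831]), 'width': 1.0004266219639144} 0.022
```

View pics/scene1.png

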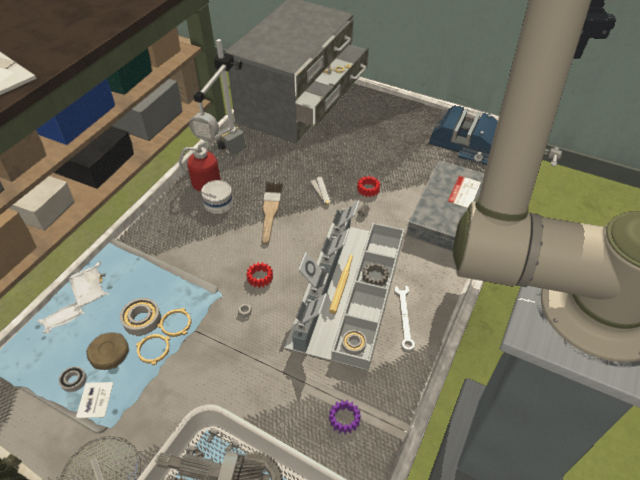

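View pics/side1.png

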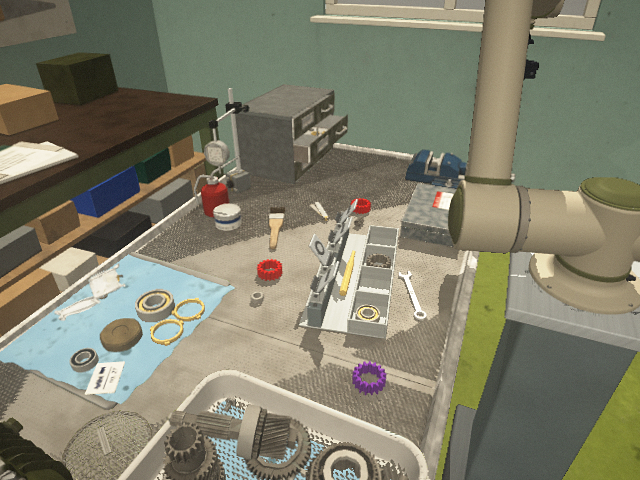

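The rack is seen end-on from its left. The bearing is in the nearest bin (355,340) and the gear in the third bin (376,273). Next I'll look closer at the tags.

```bash
python3 - <<'E'
import cv2,numpy as np
a=cv2.imread('pics/scene1.png')[185:375,270:420]; b=cv2.imread('pics/side1.png')[190:345,290:410]
a=cv2.resize(a,None,fx=3,fy=3,interpolation=3);a=a[:570]
b=cv2.resize(b,None,fx=570/155/1.25,fy=570/155/1.25,interpolation=3)
o=np.zeros((570,a.shape[1]+b.shape[1],3),np.uint8);o[:,:450]=a;o[:b.shape[0],450:]=b
cv2.imwrite('pics/crop1.png',o);print(o.shape)
E
```

```text
(570, 803, 3)
```

View pics/crop1.png

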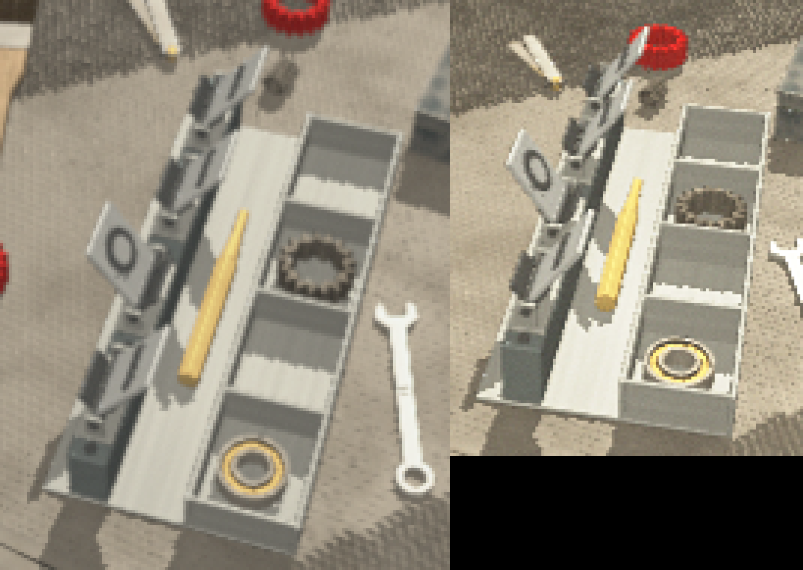

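```bash
cat > fit.py <<'E'
from h import *
from scipy.optimize import least_squares
M=[(-.13,.163,.034),(-.06,.163,.034),(-.06,-.163,.034),(-.13,-.163,.034)]
P={'scene1.png':[(300,527),(187,498),(308,117),(400,135)],'side1.png':[(733,410),(620,385),(683,107),(768,115)]}
obs=[]
for f,L in P.items():
    c=load(f)
    for m,(u,v) in zip(M,L):
        p=(270+u/3,185+v/3) if f[1]=='c' else (290+(u-450)/2.942,190+v/2.942)
        obs.append((c,m,np.array(p)))
def W(q,m):
    s,k=np.sin(q[2]),np.cos(q[2]); return np.array([q[0]+k*m[0]-s*m[1],q[1]+s*m[0]+k*m[1],m[2]])
r=least_squares(lambda q:np.concatenate([proj(c,W(q,m))-p for c,m,p in obs]),[.5,0,0])
q=r.x
if __name__=='__main__':
    print(q,r.fun.round(1))
    for n,y in zip('ABCD',(.12,.04,-.04,-.12)): print(n,W(q,(0,y,.066)).round(3))
    im=cv2.imread('pics/scene1.png')
    im=cv2.resize(im[185:375,270:420],None,fx=3,fy=3,interpolation=3)
    for y,s in zip((.12,.04,-.04,-.12),(-1,1,-1,-1)):
        T=[(0,y-.022,.066),(0,y+.022,.066),(s*.032,y+.022,.111),(s*.032,y-.022,.111)]
        pts=np.array([(proj(load('scene1.png'),W(q,t))-[270,185])*3 for t in T]).astype(int)
        cv2.polylines(im,[pts],True,(0,0,255),1)
    for m in M: cv2.circle(im,tuple(((proj(load('scene1.png'),W(q,m))-[270,185])*3).astype(int).tolist()),3,(0,255,0),1)
    cv2.imwrite('pics/fit.png',im)
E
python3 fit.py
```

```text
[0.50389225 0.19510924 0.18661196] [ 0.2  2.6 -0.9  2.1 -0.4 -1.4  1.4 -0.5  0.7 -2.9 -1.  -0.1 -0.6 -1.6
  0.4 -1.1]
A [0.482 0.313 0.066]
B [0.496 0.234 0.066]
C [0.511 0.156 0.066]
D [0.526 0.077 0.066]
```

View pics/fit.png

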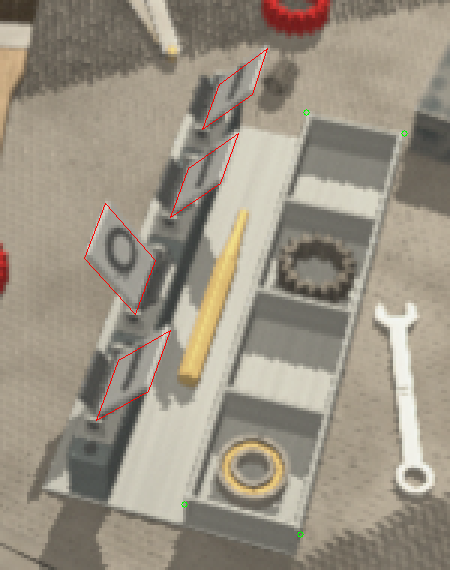

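```bash
python3 - <<'E'
from fit import *
from scipy.spatial.transform import Rotation as Ro
R=Ro.from_euler('xyz',status.read_state()['ee_rot']).as_matrix()
print(R.round(3),'jaw yaw',np.arctan2(R[1,1],R[0,1]),'rack y yaw',q[2]+np.pi/2)
for n,m in dict(preA=(-.07,.12,0),endA=(-.003,.12,0),preC=(-.07,-.04,0),endC=(-.003,-.04,0),preB=(.07,.04,0),endB=(.003,.04,0)).items(): print(n,W(q,m).round(3))
E
```

```text
[[-0.     0.437 -0.9  ]
 [ 0.001 -0.9   -0.437]
 [-1.    -0.001 -0.   ]] jaw yaw -1.1190253313907574 rack y yaw 1.7574082899421555
preA [0.413 0.3   0.   ]
endA [0.479 0.312 0.   ]
preC [0.443 0.143 0.   ]
endC [0.508 0.155 0.   ]
preB [0.565 0.247 0.   ]
endB [0.499 0.235 0.   ]
```

Request:
play_rows:
  commands: [0.016, 0.036, 0, 0, 0, 0.016, 0.036, 0, 0, 0, 0.016, 0.036, 0, 0, 0, 0.016, 0.036, 0, 0, 0, 0.016, 0.036, 0, 0, 0, 0.016, 0.036, 0, 0, 0, 0.016, 0.036, 0, 0, 0, 0.016, 0.036, 0, 0, 0, 0.016, 0.036, 0, 0, 0, 0.016, 0.036, 0, 0, 0, 0.016, 0.036, 0, 0, 0]

```text
clock: 1.2
position: [0.4164, -0.0972, 0.2606]
ee_rot: [-0.905, 1.57, 2.688]
wrist_force: [1.6, -1.8, 1.0]
width: 0.025
```

Request:
play_rows:
  commands: [0.0045, 0.04, 0, -0.1, 0, 0.0045, 0.04, 0, -0.1, 0, 0.0045, 0.04, 0, -0.065, 0, 0.0045, 0.04, 0, 0, 0, 0.0045, 0.04, 0, 0, 0, 0.0045, 0.04, 0, 0, 0, 0, 0, -0.036, 0, 0, 0, 0, -0.036, 0, 0, 0, 0, -0.036, 0, 0, 0, 0, -0.024, 0, 0, 0, 0, 0, 0, 0]

```text
clock: 2.3
position: [0.4416, 0.1411, 0.1263]
ee_rot: [-0.135, 1.564, -3.089]
wrist_force: [-0.4, 0.6, 0.4]
width: 0.004
```

```bash
python3 - <<'E'
from h import *
a=cap('scene','s2.png');im=cv2.imread('pics/s2.png');cv2.imwrite('pics/s2c.png',cv2.resize(im[150:390,230:450],None,fx=2.5,fy=2.5,interpolation=3))
E
```

```text
(no output)
```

View pics/s2c.png

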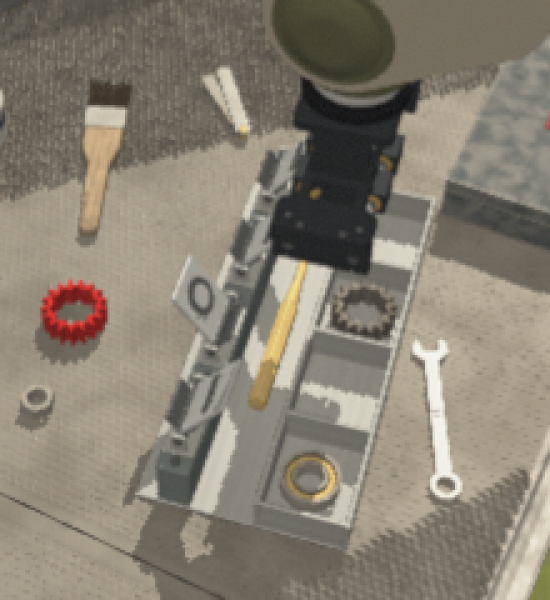

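Gripper stands just in front of tag C (second from the right), clear of the drift and parts. Next I lower it and push rearward.

Request:
play_rows:
  commands: [0.001, 0, -0.01, 0, 0, 0.011, 0.002, 0, 0, 0, 0.011, 0.002, 0, 0, 0, 0.011, 0.002, 0, 0, 0, 0.011, 0.002, 0, 0, 0, 0.011, 0.002, 0, 0, 0, 0.011, 0.002, 0, 0, 0, 0, 0, 0, 0, 0, 0, 0, 0, 0, 0, 0, 0, 0, 0, 0]

```text
clock: 3.35
position: [0.5099, 0.1532, 0.1189]
ee_rot: [1.76, 1.571, -1.195]
wrist_force: [0.0, 0.7, -0.5]
width: 0.004
```

```bash
python3 - <<'E'
from h import *
a=cap('scene','s3.png');im=cv2.imread('pics/s3.png');b=cap('side','d3.png');i2=cv2.imread('pics/d3.png')
cv2.imwrite('pics/s3c.png',np.hstack([cv2.resize(im[185:375,260:420],(400,475),interpolation=3),cv2.resize(i2[180:340,290:425],(400,475),interpolation=3)]))
E
```

```text
(no output)
```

View pics/s3c.png

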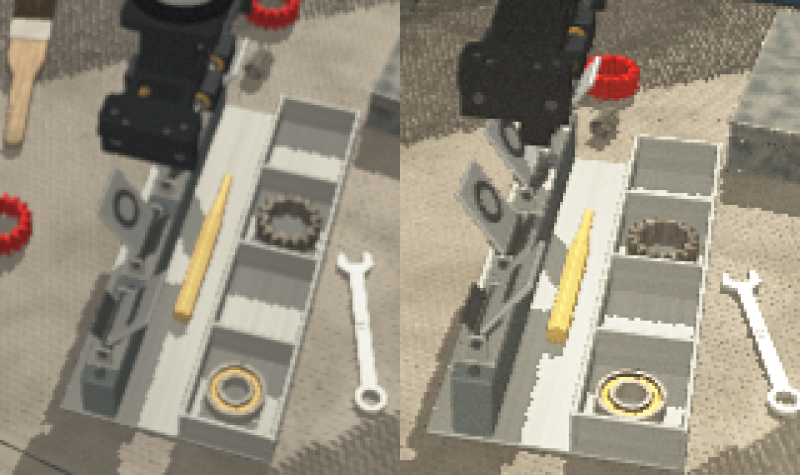

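Tag C now leans to the rear with the ring up, and tag D is untouched. Now tag A.

Request:
play_rows:
  commands: [-0.022, -0.004, 0, 0, 0, -0.022, -0.004, 0, 0, 0, -0.023, -0.004, 0, 0, 0, -0.0075, 0.04, 0, 0, 0, -0.0075, 0.04, 0, 0, 0, -0.0075, 0.04, 0, 0, 0, -0.0075, 0.04, 0, 0, 0, 0, 0, 0, 0, 0, 0, 0, 0, 0, 0, 0.011, 0.002, 0, 0, 0, 0.011, 0.002, 0, 0, 0, 0.011, 0.002, 0, 0, 0, 0.011, 0.002, 0, 0, 0, 0.011, 0.002, 0, 0, 0, 0.011, 0.002, 0, 0, 0, 0, 0, 0, 0, 0, 0, 0, 0, 0, 0, 0, 0, 0, 0, 0]

```text
clock: 5.25
position: [0.4787, 0.3132, 0.1187]
ee_rot: [0.064, 1.57, -2.891]
wrist_force: [-0.4, -0.0, -0.9]
width: 0.004
```

Request:
play_rows:
  commands: [-0.022, -0.004, 0, 0, 0, -0.023, -0.004, 0, 0, 0, 0, 0, 0.04, 0, 0, 0, 0, 0.04, 0, 0, 0.033, -0.014, 0.02, 0, 0, 0.033, -0.014, 0, 0, 0, 0.033, -0.014, 0, 0, 0, 0.032, -0.014, 0, 0, 0, 0, 0, 0, 0, 0, 0, 0, -0.04, 0, 0, 0, 0, -0.04, 0, 0, 0, 0, -0.02, 0, 0, 0, 0, 0, 0, 0]

```text
clock: 6.55
position: [0.563, 0.2492, 0.1161]
ee_rot: [0.024, 1.565, -2.93]
wrist_force: [-0.4, -0.7, 0.2]
width: 0.006
```

```bash
python3 - <<'E'
from h import *
a=cap('scene','s4.png');im=cv2.imread('pics/s4.png');b=cap('side','d4.png');i2=cv2.imread('pics/d4.png')
cv2.imwrite('pics/s4c.png',np.hstack([cv2.resize(im[185:375,260:420],(400,475),interpolation=3),cv2.resize(i2[180:340,290:425],(400,475),interpolation=3)]))
print(status.read_state()['position'])
E
```

```text
[0.56491787 0.24964017 0.11970895]
```

View pics/s4c.png

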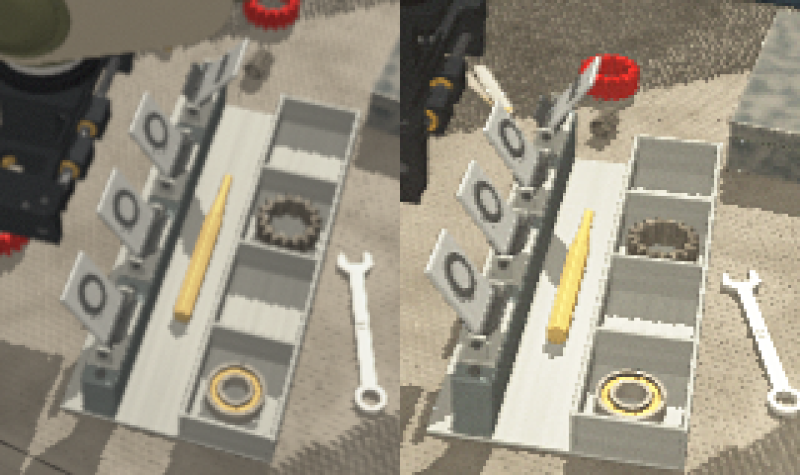

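A, B and C show the ring and D the bar. Now I push B forward, back off and raise the arm.

Request:
play_rows:
  commands: [-0.011, -0.0023, 0, 0, 0, -0.011, -0.0023, 0, 0, 0, -0.011, -0.0023, 0, 0, 0, -0.011, -0.0023, 0, 0, 0, -0.011, -0.0023, 0, 0, 0, -0.011, -0.0023, 0, 0, 0, 0, 0, 0, 0, 0, 0, 0, 0, 0, 0, 0, 0, 0, 0, 0, 0.022, 0.004, 0, 0, 0, 0.022, 0.004, 0, 0, 0, 0.022, 0.004, 0, 0, 0, 0, 0, 0.04, 0, 0, 0, 0, 0.04, 0, 0, 0, 0, 0.04, 0, 0, 0, 0, 0, 0, 0, 0, 0, 0, 0, 0]

```text
clock: 8.35
position: [0.5654, 0.2474, 0.2391]
ee_rot: [-3.124, 1.569, 0.204]
wrist_force: [0.0, -0.5, -0.9]
width: 0.006
```

```bash
python3 - <<'E'
from h import *
a=cap('scene','s5.png');im=cv2.imread('pics/s5.png');b=cap('side','d5.png');i2=cv2.imread('pics/d5.png')
cv2.imwrite('pics/s5c.png',np.hstack([cv2.resize(im[185:375,260:420],(400,475),interpolation=3),cv2.resize(i2[180:340,290:425],(400,475),interpolation=3)]))
print(status.read_state()['position'])
E
```

```text
[0.56482449 0.24729363 0.23731093]
```

View pics/s5c.png

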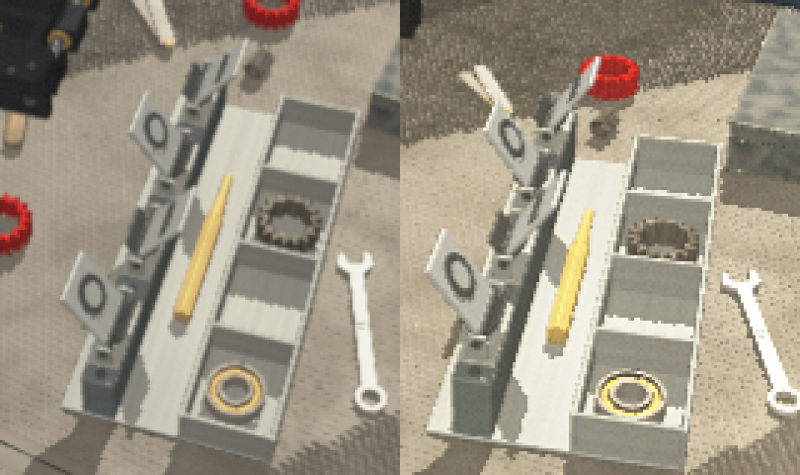

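The tags behind the bearing and the gear show the ring, both empty bins show the bar, and nothing else has moved. Handing in.

```bash
python3 -c "
from station import workorder; print(workorder.sign_off())"
```

```text
the job is handed in; nothing more can be done
None
```

I pushed over the three wrong tags and handed the job in. I used the closed fingertips, and the arm's clock stood at about 8.5 s of the 42 s allowed.

Counting along the rack from its left end:

| Bin | Contents | Tag at the start | What I did |
|---|---|---|---|
| 1 | bearing | bar up | pushed to the rear, ring up |
| 2 | empty | ring up | pushed towards the robot, bar up |
| 3 | dog gear | bar up | pushed to the rear, ring up |
| 4 | empty | bar up (already right) | left alone |

- **Last pictures:** in both the scene and side views all four tags are as they should be. The parts, drift and spanner look unmoved, and so do the feeler gauge and roller as far as they are in view. The brush and nut were hidden or out of the last crops, so I did not check them. The fingers passed well above both.
- **Forces:** the readings at the end of each move were about 2.6 N or less. I did not see the peak force during a push.
- **Tag angles:** I judged these from the pictures only, as there is no direct reading of them.
- **One thing that did not match:** the "already right" rule names tags 2 and 4, but I saw only one tag already right, the one at the right end. I could not tell the tag numbers, so I went by what the pictures showed. The sign-off gave no verdict.

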